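# Heft the transit cases, put the check mass on the balance, leave the token in its case

## Task

Heft the closed transit cases to find the heavy one, the only one that holds the steel check mass, and open no other case. Take its lid off, stand the mass upright and gently in the middle of the balance's pan, then lift the check-out token up and off its hook and leave it inside the emptied case in place of the mass, and put that case's own lid back on fully. Keep every case upright, finish with all of them closed on the table, and leave the multimeter and the barcode scanner alone.

Things in the scene. Friction and masses are not known exactly. Their poses are not given: they have to be found in the camera images.
- case_a_mid (a point): middle of transit case A: a grey plastic box 128 mm long (x), 64 wide (y), 46 high without its lid, walls and floor 4 mm, under a loose lift-off lid; z is up, the underside 23 mm below this point. 4 or 5 identical cases stand closed in a row; case and lid weigh about 0.3 kg, 0.8 kg with the check mass inside. Only one holds it; the others are empty or hold a 20 g desiccant capsule
- lid_a_grip (a point): middle of the grip bar on case A's lid: a hollow cap 126 x 62 mm, 16 high, on the rim, a 113 x 49 mm lip reaching 4 mm down into the case (3.5 mm play all round), and on top a bar 44 mm along x, 16 wide along y, 20 high. When closed this point is 49 mm above the case's middle, the bar's top 59; lying on the table it is 30 mm up. 70 g; fits either way round
- case_b_mid (a point): middle of transit case B, same as A. In the case that holds it the check mass (size: see pan_top) stands upright on the floor at the centre, with 2 mm of play between four corner blocks 12 mm high (they fill only |y| above 17 mm, so the middle line is free); it is gripped by its body, fingers at its two sides along the case's length. It is out of sight and has no pose of its own
- lid_b_grip (a point): middle of the grip bar on case B's own lid, same as lid A
- case_c_mid (a point): middle of transit case C, same as A
- lid_c_grip (a point): middle of the grip bar on case C's own lid, same as lid A
- case_d_mid (a point): middle of transit case D, same as A; may be absent
- lid_d_grip (a point): middle of the grip bar on case D's own lid, same as lid A; absent with its case
- case_e_mid (a point): middle of transit case E, same as A; may be absent
- lid_e_grip (a point): middle of the grip bar on case E's own lid, same as lid A; absent with its case
- pan (a joint): how far the balance's pan has sunk, m: about 0 when empty, 1 mm for every 100 g on it; its stop, which must not be reached, is at 14 mm
- pan_top (a point): centre of the top face of the balance's pan: a level steel disc 116 mm across, 66 mm above the table when empty, on a white bench balance 165 x 155 mm and 50 mm high, fixed. The check mass that goes on it is a solid steel cylinder 44 mm in diameter and 36 high with a 20 mm wide knob on top (50 mm high in all), about 0.46 kg
- hook (a point): point on the axis of the token stand's level hook wire, where the token hangs, 120 mm above the table. The 6 mm wire runs along this frame's x, from the post (10 mm thick, 45 mm towards +x, no higher than the wire) to 22 mm towards -x, where it turns up; its tip is 28 mm towards -x, its top 10 mm above the wire's axis. The stand is fixed, its foot 14 mm high
- token_mid (a point): centre of the aluminium check-out token: an upright plate 8 mm thick (x), 50 wide (y), 46 high (z), 40 g, with a window 28 wide and 22 high whose top edge is 9 mm below the plate's top. It hangs by that edge on the hook wire, its middle 11 mm below the wire's axis; gripped across its width, raised 9 to 14 mm, it can be drawn off the wire's free end, towards the hook's -x
There are look-alikes about, which are no part of the job. What is shaped like the part that bears case_b_mid but blue or red is not meant.

How it is judged:
On the way, in this order (a step that is already met when the one before it is completed fails the run):
1. the case that holds the mass has been lifted clear of the table, closed ((((x of mass_mid in the frame of case_a_mid between -0.03 and 0.03 m and y of mass_mid in the frame of case_a_mid between -0.025 and 0.025 m and z of mass_mid in the frame of case_a_mid between -0.022 and 0.02 m) and (x of lid_a_grip in the frame of case_a_mid between -0.008 and 0.008 m and y of lid_a_grip in the frame of case_a_mid between -0.008 and 0.008 m and z of lid_a_grip in the frame of case_a_mid between 0.044 and 0.054 m) and height (world z) of case_a_mid above 0.038 m) or ((x of mass_mid in the frame of case_b_mid between -0.03 and 0.03 m and y of mass_mid in the frame of case_b_mid between -0.025 and 0.025 m and z of mass_mid in the frame of case_b_mid between -0.022 and 0.02 m) and (x of lid_b_grip in the frame of case_b_mid between -0.008 and 0.008 m and y of lid_b_grip in the frame of case_b_mid between -0.008 and 0.008 m and z of lid_b_grip in the frame of case_b_mid between 0.044 and 0.054 m) and height (world z) of case_b_mid above 0.038 m) or ((x of mass_mid in the frame of case_c_mid between -0.03 and 0.03 m and y of mass_mid in the frame of case_c_mid between -0.025 and 0.025 m and z of mass_mid in the frame of case_c_mid between -0.022 and 0.02 m) and (x of lid_c_grip in the frame of case_c_mid between -0.008 and 0.008 m and y of lid_c_grip in the frame of case_c_mid between -0.008 and 0.008 m and z of lid_c_grip in the frame of case_c_mid between 0.044 and 0.054 m) and height (world z) of case_c_mid above 0.038 m))), for 0.2 s.
2. the mass stands on the pan (horizontal distance between mass_mid and pan_top below 0.035 m and angle between mass_mid's own z axis and vertical below 0.2 rad and value of joint pan between 0.003 and 0.0075 m), for 0.3 s.
3. the token is inside the emptied case, with the mass on the pan (all of step 2 and (((x of token_mid in the frame of case_a_mid between -0.06 and 0.06 m and y of token_mid in the frame of case_a_mid between -0.028 and 0.028 m and z of token_mid in the frame of case_a_mid between -0.023 and 0.014 m) and horizontal distance between each of capsule_1_center, capsule_2_center and case_a_mid above 0.06 m) or ((x of token_mid in the frame of case_b_mid between -0.06 and 0.06 m and y of token_mid in the frame of case_b_mid between -0.028 and 0.028 m and z of token_mid in the frame of case_b_mid between -0.023 and 0.014 m) and horizontal distance between each of capsule_1_center, capsule_2_center and case_b_mid above 0.06 m) or ((x of token_mid in the frame of case_c_mid between -0.06 and 0.06 m and y of token_mid in the frame of case_c_mid between -0.028 and 0.028 m and z of token_mid in the frame of case_c_mid between -0.023 and 0.014 m) and horizontal distance between each of capsule_1_center, capsule_2_center and case_c_mid above 0.06 m))), for 0.2 s.
At the end, for the whole second after the job is handed in: the mass stands upright within 35 mm of the pan's centre with nothing else on the pan; the token is wholly inside the case that held the mass; every case stands upright on the table with its own lid seated (8 mm sideways, 5 mm in height); all at rest (all of step 3 and linear speed of mass below 0.03 m/s and x of lid_a_grip in the frame of case_a_mid between -0.008 and 0.008 m and y of lid_a_grip in the frame of case_a_mid between -0.008 and 0.008 m and z of lid_a_grip in the frame of case_a_mid between 0.044 and 0.054 m and x of lid_b_grip in the frame of case_b_mid between -0.008 and 0.008 m and y of lid_b_grip in the frame of case_b_mid between -0.008 and 0.008 m and z of lid_b_grip in the frame of case_b_mid between 0.044 and 0.054 m and x of lid_c_grip in the frame of case_c_mid between -0.008 and 0.008 m and y of lid_c_grip in the frame of case_c_mid between -0.008 and 0.008 m and z of lid_c_grip in the frame of case_c_mid between 0.044 and 0.054 m and x of lid_d_grip in the frame of case_d_mid between -0.008 and 0.008 m and y of lid_d_grip in the frame of case_d_mid between -0.008 and 0.008 m and z of lid_d_grip in the frame of case_d_mid between 0.044 and 0.054 m and x of lid_e_grip in the frame of case_e_mid between -0.008 and 0.008 m and y of lid_e_grip in the frame of case_e_mid between -0.008 and 0.008 m and z of lid_e_grip in the frame of case_e_mid between 0.044 and 0.054 m and height (world z) of each of case_a_mid, case_b_mid, case_c_mid, case_d_mid, case_e_mid below 0.03 m and angle between each of case_a_mid, case_b_mid, case_c_mid, case_d_mid, case_e_mid's own z axis and vertical below 0.1 rad); the robot touches nothing.
It fails at once if a case that does not hold the mass is opened ((distance between lid_a_grip and case_a_mid above 0.08 m and horizontal distance between any of capsule_1_center, capsule_2_center and case_a_mid below 0.045 m) or (distance between lid_b_grip and case_b_mid above 0.08 m and horizontal distance between any of capsule_1_center, capsule_2_center and case_b_mid below 0.045 m) or (distance between lid_c_grip and case_c_mid above 0.08 m and horizontal distance between any of capsule_1_center, capsule_2_center and case_c_mid below 0.045 m)).
It fails at once if a case is tipped over (angle between any of case_a_mid, case_b_mid, case_c_mid, case_d_mid, case_e_mid's own z axis and vertical above 0.7 rad).
It fails at once if the pan is driven down to its stop (value of joint pan above 0.0125 m).
It fails at once if the multimeter or the scanner is disturbed (distance of any of meter, scanner from where it was at the start of the episode above 0.03 m).
Of case_d, case_e only 1 to 2 are there at a start; the rules pass over those that are not, and their reading is None.
At some moment in a run one of case_a, case_b, case_c, case_d, case_e may be knocked a few centimetres aside while the robot is not near it.
It also fails if it takes over 210 s, if anything falls off the work surface, if the arm or the gripper's body presses on something with over 40 N, if the wrist force passes 120 N, or if a joint passes its speed limit or range.

## Robot

A 6-joint arm with a two-finger parallel gripper is mounted at the origin on the work surface. World frame = base frame: x ahead of the robot, y to its left, z up, the work surface at z = 0. Lengths are in m, angles in rad, forces in N, time in s.
With the tool pointing down it reaches from about 0.3 to 0.875 m from the base axis. Payload 6.4 kg.
Tool frame: the origin (TCP) lies between the finger pads; the fingertips stand 19 mm ahead of it and the grasp point (between the pads) is the TCP (ctrl.tips_ahead is the z of the fingertips in the tool frame, in m); z points along the fingers, y is the line along which they close (so a half turn about z gives the same grasp; the last joint's range is limited). The gripper opens to 85 mm and grips with 20 to 120 N. Pads are 22 mm wide; open, the fingers measure 114 mm over their backs; the gripper's body (76 mm by 85 mm) begins 54 mm behind the grasp point. The pads swing forward as they close: fully open they stand 13 mm farther back than shut.
Start: joints at [-1.521, 0.181, 1.607, -0, 1.354, -0.206], TCP at [0.146, -0.556, 0.25] pointing down, gripper open.
Joint ranges: [-2.99, 2.99], [-0.89, 2.07], [0.3, 2.58], [-1.14, 4.28], [0, 2.63], [-3.12, 3.12]. Speed limits (rad/s): [2.57, 2.57, 3.01, 3.14, 3.14, 3.14].

## Interface

Orientations are given as a unit quaternion [w, x, y, z].
In Python, from bench import readout, vision, ctrl gives the robot as it stands.
- The arm moves only by the tool play_rows, never from a script. Its arguments are lists of equal length, an entry for each row: "xyz": the shift along the tool's x, y, z in mm, a list of three; "rot": the turn, a rotation vector about the tool's x, y, z in rad, a list of three; "grip": the opening, from 0 (shut) to 1 (fully open). In form: {"xyz": [[x, y, z], ...], "rot": [[rx, ry, rz], ...], "grip": [grip, ...]}. A call has exactly 10 rows; each row is the pose to reach, as a shift and turn from the pose commanded when the call began, along the tool's axes at that moment; what a row does not reach only later rows make up. A row lasts 1/8 s, in which the tool goes at most 62.5 mm and 10.7 degrees, less where a joint would pass 70% of its speed; a pose out of reach is approached as far as the arm can. A call with a gripper value outside its range is refused whole. The fingers move at their own pace and stop on an object; the grip force is fixed at half the most. Time passes only in rows, so rows that repeat a pose let the fingers close, or fill a call up. It gives the time, the measured TCP pose, the force, the opening and the grip force at its end, in the units of the state.
- readout.get_obs(): the state, without advancing time (a new reading comes with each control period).
- vision.camera(name): name is "scene" or "side" or "wrist"; returns a dict with "color" (400x640x3 uint8, red, green, blue), "depth" (400x640 float32, m along the optical axis (not along the pixel's ray), 0 where there is no reading), "camera_matrix" (3x3 intrinsics, pixels), "k1" (the pictures are not rectified: a ray, as slopes to the right and down, at radius r is drawn at 1 + k1 r^2 times it, then the intrinsics apply), "extrinsics" (4x4, takes a point from camera to world coordinates); the wrist camera has in their place "hand_eye" (4x4, takes a point from camera to tool coordinates, whose origin is the TCP and whose axes are the flange's). Camera axes: x right, y down, z forward; pixel columns grow to the right and rows downward; lengths in m; the calibration is good to about 2 mm. A picture is of the moment at which its call begins: read the wrist's pose just before it.
- ctrl.hand_in(): hands the job in; it is judged then, once.
The state is a dict: "time_s": time; "q": joint angles; "dq": joint speeds; "joint_efforts": joint torques, N m; "eef_pos": TCP position; "eef_rot": TCP orientation; "wrist_force": force on the tool from outside, world axes, zero at the start; "torque": the same for the moment, N m; "opening": opening from 0.0 (shut) to 1.0 (fully open); "grasp_force": force on a finger pad.
Only numpy, scipy, OpenCV 4.12 (cv2) and the standard library are available. Lean on these libraries where they do the work, as an engineer would, in place of code of your own. Each camera call takes 0.05 s, during which the arm holds its last target. There are 200 camera calls.

## Working session

There is one attempt and no reset: what is moved stays moved. The work goes in short steps, Python scripts to look and compute and a tool call to move; the robot and the scene stay as the last step left them, time stands still between calls to the robot, and variables do not carry over. Pictures are saved under pics/ and viewed, at most 14 in all, crops included, and the job is handed in when it is done.

Besides the shell and the picture viewer there is one more tool, called as name(argument=value, ...) on one line, values as JSON. play_rows: Moves the arm, as the interface text tells. Its arguments: {"type":"object","properties":{"xyz":{"type":"array","items":{"type":"array","items":{"type":"number"}}},"rot":{"type":"array","items":{"type":"array","items":{"type":"number"}}},"grip":{"type":"array","items":{"type":"number"}}},"required":["xyz","rot","grip"]}

```bash
mkdir -p pics; ls; cat > h.py <<'E'
import numpy as np, cv2
from scipy.spatial.transform import Rotation as R
from bench import readout, vision, ctrl
def T_tool(o=None):
    o=o or readout.get_obs(); q=o["eef_rot"]; T=np.eye(4)
    T[:3,:3]=R.from_quat([q[1],q[2],q[3],q[0]]).as_matrix(); T[:3,3]=o["eef_pos"]; return T
def shot(name,save=None):
    T=T_tool(); c=vision.camera(name)
    E=c["extrinsics"] if "extrinsics" in c else T@c["hand_eye"]
    K=np.array(c["camera_matrix"]); d=np.array(c["depth"])
    if save: cv2.imwrite("pics/"+save,c["color"][:,:,::-1])
    h,w=d.shape; u,v=np.meshgrid(np.arange(w),np.arange(h))
    x=(u-K[0,2])/K[0,0]; y=(v-K[1,2])/K[1,1]; a,b=x.copy(),y.copy()
    for _ in range(8):
        f=1+c["k1"]*(a*a+b*b); a,b=x/f,y/f
    P=np.stack([a*d,b*d,d,np.ones_like(d)],-1)@np.array(E).T
    P=P[...,:3]; P[d<=0]=np.nan
    return c["color"],P,E
def shift(target,o=None):
    T=T_tool(o); return np.round(1000*T[:3,:3].T@(np.array(target)-T[:3,3]),1)
E
python3 - <<'E'
from h import *
o=readout.get_obs(); print(o)
for n in ("scene","side"):
    c,P,E=shot(n,n+"0.png"); np.save(n+"P.npy",P); print(n,np.round(E,3))
E
```

```text
pics
{'time_s': 0.0, 'q': array([-1.52133013e+00,  1.81535274e-01,  1.60802380e+00,  4.17197572e-05,
        1.35378971e+00, -2.06292836e-01]), 'dq': array([ 1.40701745e-03, -7.17515042e-04,  6.70998055e-05, -1.65859165e-03,
       -7.97783849e-04, -8.15988919e-04]), 'joint_efforts': array([ 7.64285560e-04, -4.44869864e+01, -3.51337945e+01, -1.95615544e-04,
        9.17528349e-03,  3.16505776e-06]), 'eef_pos': array([ 0.14547004, -0.55575517,  0.24937973]), 'eef_rot': array([-8.73770166e-04,  9.91834744e-01,  1.27526740e-01,  8.90854513e-05]), 'wrist_force': array([ 0.6609075 , -0.41843915,  0.13151311]), 'torque': array([0.01269736, 0.03743543, 0.00535573]), 'grasp_force': 0.0, 'opening': 0.9974861708399182}
scene [[-0.292  0.769 -0.569  1.013]
 [ 0.956  0.241 -0.164  0.076]
 [ 0.011 -0.592 -0.806  0.882]
 [ 0.     0.     0.     1.   ]]
side [[-0.973 -0.171  0.153  0.28 ]
 [-0.229  0.66  -0.715  0.691]
 [ 0.021 -0.731 -0.682  0.829]
 [ 0.     0.     0.     1.   ]]
```

View pics/scene0.png

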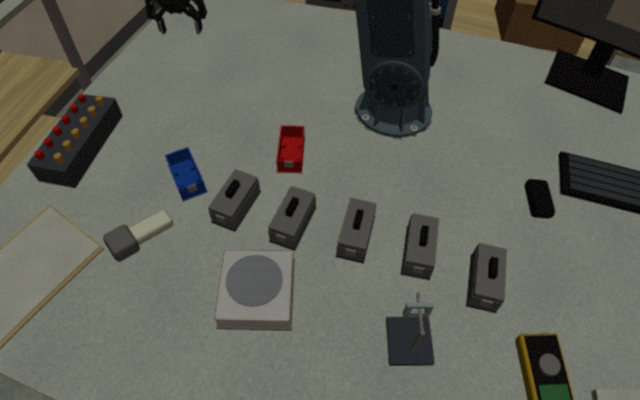

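View pics/side0.png

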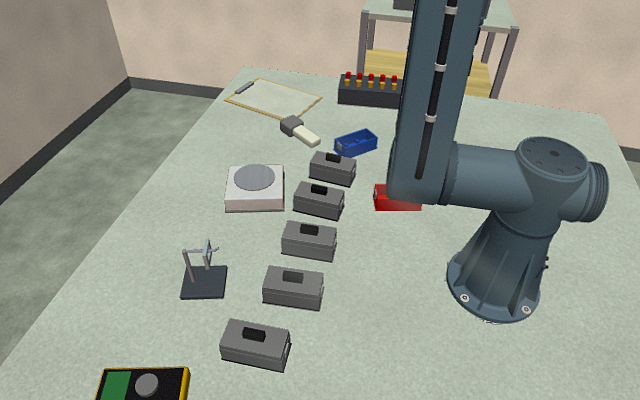

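The scene picture shows five closed grey cases with bars at about (232,188), (292,205), (357,221), (424,236) and (493,267). The balance pan is at (254,280) and the token hangs at (418,310). The side view agrees. Next I measure them.

```bash
cat > cases.py <<'E'
from h import *
def rects(P,zlo,zhi,amin,box=None):
    m=((P[...,2]>zlo)&(P[...,2]<zhi)).astype(np.uint8)
    n,L,s,c=cv2.connectedComponentsWithStats(m)
    out=[]
    for i in range(1,n):
        p=P[L==i]
        if len(p)<amin: continue
        (cx,cy),(w,h),a=cv2.minAreaRect((p[:,:2]*1000).astype(np.float32))
        if w<h: w,h,a=h,w,a+90
        a=(a+90)%180-90
        out.append((tuple(np.round(c[i])),round(cx),round(cy),round(w),round(h),round(a),len(p),round(1000*np.median(p[:,2]))))
    return out
if __name__=="__main__":
    for n in ("scene","side"):
        P=np.load(n+"P.npy"); print(n)
        for z in ((.055,.0635),(.0705,.09),(.1,.14)):
            for r in rects(P,*z,30): print(z,*r)
E
python3 cases.py
```

```text
scene
(0.055, 0.0635) (np.float64(52.0), np.float64(9.0)) -136 -1319 48 36 -40 31 60
(0.055, 0.0635) (np.float64(595.0), np.float64(64.0)) -387 599 63 23 58 47 60
(0.055, 0.0635) (np.float64(371.0), np.float64(101.0)) 44 -63 60 15 61 38 58
(0.055, 0.0635) (np.float64(110.0), np.float64(110.0)) 292 -751 72 6 8 42 59
(0.055, 0.0635) (np.float64(415.0), np.float64(110.0)) 43 59 55 17 -59 55 59
(0.055, 0.0635) (np.float64(391.0), np.float64(113.0)) 78 -1 78 22 -87 77 59
(0.055, 0.0635) (np.float64(73.0), np.float64(155.0)) 459 -747 230 99 -24 226 59
(0.055, 0.0635) (np.float64(236.0), np.float64(200.0)) 472 -278 138 57 -28 240 62
(0.055, 0.0635) (np.float64(222.0), np.float64(199.0)) 484 -311 41 37 -22 66 63
(0.055, 0.0635) (np.float64(293.0), np.float64(216.0)) 467 -150 129 62 -5 336 62
(0.055, 0.0635) (np.float64(352.0), np.float64(208.0)) 421 -21 55 20 0 61 63
(0.055, 0.0635) (np.float64(355.0), np.float64(234.0)) 462 0 117 62 2 315 62
(0.055, 0.0635) (np.float64(416.0), np.float64(216.0)) 401 125 25 17 -85 36 62
(0.055, 0.0635) (np.float64(431.0), np.float64(223.0)) 413 159 43 32 8 9
[... 2750 characters left out ...]
423 80
(0.0705, 0.09) (np.float64(293.0), np.float64(276.0)) 455 149 44 18 4 174 81
(0.0705, 0.09) (np.float64(534.0), np.float64(281.0)) -64 40 45 13 29 71 80
(0.0705, 0.09) (np.float64(253.0), np.float64(333.0)) 491 303 44 18 2 230 81
(0.1, 0.14) (np.float64(12.0), np.float64(5.0)) 2361 -1139 224 32 -88 214 116
(0.1, 0.14) (np.float64(575.0), np.float64(10.0)) -528 -1864 710 48 0 1019 119
(0.1, 0.14) (np.float64(364.0), np.float64(22.0)) 523 -1300 55 34 67 75 120
(0.1, 0.14) (np.float64(511.0), np.float64(38.0)) -132 -1317 57 37 -47 86 118
(0.1, 0.14) (np.float64(502.0), np.float64(266.0)) 6 37 177 101 -15 1138 120
(0.1, 0.14) (np.float64(201.0), np.float64(252.0)) 658 167 62 57 58 285 122
```

```bash
cat >> h.py <<'E'
def plan(x,y,z,yaw):
    "shift (mm) and turn about tool z to reach tool-down pose with tool x at yaw deg (mod 180)"
    T=T_tool(); cur=np.degrees(np.arctan2(T[1,0],T[0,0]))
    th=(cur-yaw+90)%180-90
    Rt=R.from_euler('z',yaw,degrees=True).as_matrix()@np.diag([1,-1,-1])
    rv=R.from_matrix(T[:3,:3].T@Rt).as_rotvec()
    if abs(np.degrees(np.linalg.norm(rv)))>91:
        Rt=R.from_euler('z',yaw+180,degrees=True).as_matrix()@np.diag([1,-1,-1]); rv=R.from_matrix(T[:3,:3].T@Rt).as_rotvec()
    print("shift",np.round(1000*T[:3,:3].T@(np.array([x,y,z])/1000-T[:3,3]),1),"rot",np.round(rv,3),"z now",round(1000*T[2,3],1))
E
python3 -c "
from h import *
plan(459,-296,120,-7)"
```

```text
shift [ 369.  -171.9  129.9] rot [-0.002 -0.     0.378] z now 249.5
```

play_rows(xyz=[[50,-23,18],[100,-46,36],[150,-70,53],[200,-93,70],[250,-116,88],[300,-140,105],[345,-160,120],[369,-172,130],[369,-172,130],[369,-172,130]], rot=[[0,0,0.05],[0,0,0.1],[0,0,0.16],[0,0,0.21],[0,0,0.26],[0,0,0.31],[0,0,0.35],[0,0,0.378],[0,0,0.378],[0,0,0.378]], grip=[1,1,1,1,1,1,1,1,1,1])

```text
time_s: 1.35
eef_pos: [0.4586, -0.2969, 0.1203]
eef_rot: [0.0, 0.998, -0.061, -0.0]
wrist_force: [-0.3, 0.6, 0.2]
opening: 1.006
grasp_force: 0.0
```

```bash
python3 - <<'E'
from h import *; from cases import rects
o=readout.get_obs(); print(o["wrist_force"],o["time_s"],o["eef_pos"])
c,P,E=shot("wrist","w0.png")
for z in ((.055,.067),(.072,.095)):
    for r in rects(P,*z,200): print(z,*r)
plan(459,-296,36,-7)
E
```

```text
[-0.29839335  0.56807628  0.18329684] 1.35 [ 0.45860603 -0.29689008  0.12029941]
(0.055, 0.067) (np.float64(30.0), np.float64(5.0)) 602 -163 38 5 83 637 64
(0.055, 0.067) (np.float64(321.0), np.float64(209.0)) 459 -297 127 62 -6 15636 60
(0.055, 0.067) (np.float64(100.0), np.float64(221.0)) 467 -149 127 64 -4 13636 60
(0.072, 0.095) (np.float64(321.0), np.float64(233.0)) 460 -297 44 16 -6 1927 80
(0.072, 0.095) (np.float64(80.0), np.float64(249.0)) 467 -150 44 18 -5 2306 80
shift [ 0.3 -1.4 84.6] rot [ 0. -0. -0.] z now 120.6
```

play_rows(xyz=[[0,0,30],[0,0,60],[0,0,84],[0,0,84],[0,0,84],[0,0,84],[0,0,84],[0,0,84],[0,0,84],[0,0,84]], rot=[[0,0,0],[0,0,0],[0,0,0],[0,0,0],[0,0,0],[0,0,0],[0,0,0],[0,0,0],[0,0,0],[0,0,0]], grip=[1,1,1,1,0.4,0.4,0.4,0.4,0.4,0.4])

```text
time_s: 2.65
eef_pos: [0.4598, -0.2978, 0.0382]
eef_rot: [0.001, 0.998, -0.061, 0.001]
wrist_force: [-2.9, -0.8, 6.1]
opening: 0.737
grasp_force: 67.2
```

play_rows(xyz=[[0,0,-7],[0,0,-14],[0,0,-20],[0,0,-26],[0,0,-26],[0,0,-26],[0,0,-26],[0,0,-26],[0,0,-26],[0,0,-26]], rot=[[0,0,0],[0,0,0],[0,0,0],[0,0,0],[0,0,0],[0,0,0],[0,0,0],[0,0,0],[0,0,0],[0,0,0]], grip=[0.4,0.4,0.4,0.4,0.4,0.4,0.4,0.4,0.4,0.4])

```text
time_s: 3.9
eef_pos: [0.459, -0.2965, 0.0622]
eef_rot: [-0.0, 0.998, -0.061, -0.0]
wrist_force: [0.2, -0.1, -3.8]
opening: 0.732
grasp_force: 66.5
```

Case 1 is light at 3.8 N. I put it back and go on to case 2.

play_rows(xyz=[[0,0,10],[0,0,20],[0,0,26],[0,0,26],[0,0,26],[0,0,-10],[0,0,-58],[-3,-50,-58],[-7,-100,-58],[-10,-148,-58]], rot=[[0,0,0],[0,0,0],[0,0,0],[0,0,0],[0,0,0],[0,0,0],[0,0,0],[0,0,0],[0,0,0],[0,0,-0.03]], grip=[0.4,0.4,0.4,1,1,1,1,1,1,1])

```text
time_s: 5.15
eef_pos: [0.467, -0.1471, 0.1203]
eef_rot: [0.0, 0.999, -0.046, 0.0]
wrist_force: [-0.7, -0.1, 0.5]
opening: 1.0
grasp_force: 0.0
```

```bash
cat > look.py <<'E'
from h import *; from cases import rects
import sys
o=readout.get_obs(); print(o["wrist_force"],o["time_s"],o["eef_pos"])
c,P,E=shot("wrist",sys.argv[1] if len(sys.argv)>1 else None)
for z in ((.055,.067),(.072,.095)):
    for r in rects(P,*z,200): print(z,*r[1:])
E
python3 look.py; python3 -c "
from h import *
plan(467,-149,36,-5)"
```

```text
[-0.68385718 -0.06700264  0.49127324] 5.15 [ 0.46704613 -0.1471201   0.12033294]
(0.055, 0.067) 458 -296 126 65 -6 14770 60
(0.055, 0.067) 466 -149 127 62 -4 15530 60
(0.055, 0.067) 462 1 115 65 2 11322 60
(0.072, 0.095) 459 -296 44 18 -5 2486 80
(0.072, 0.095) 467 -149 44 16 -4 1972 80
(0.072, 0.095) 456 0 44 18 2 2205 80
shift [ 1.6  7.5 83.6] rot [-0.004  0.002 -0.001] z now 119.6
```

play_rows(xyz=[[0,0,10],[0,0,40],[0,0,70],[0,0,84],[0,0,84],[0,0,84],[0,0,84],[0,0,84],[0,0,84],[0,0,84]], rot=[[0,0,0],[0,0,0],[0,0,0],[0,0,0],[0,0,0],[0,0,0],[0,0,0],[0,0,0],[0,0,0],[0,0,0]], grip=[1,1,1,1,1,0.4,0.4,0.4,0.4,0.4])

```text
time_s: 6.45
eef_pos: [0.4681, -0.1491, 0.0377]
eef_rot: [0.001, 0.999, -0.046, 0.001]
wrist_force: [-1.5, 0.3, 6.6]
opening: 0.735
grasp_force: 67.8
```

play_rows(xyz=[[0,0,-7],[0,0,-14],[0,0,-20],[0,0,-26],[0,0,-26],[0,0,-26],[0,0,-26],[0,0,-26],[0,0,-26],[0,0,-26]], rot=[[0,0,0],[0,0,0],[0,0,0],[0,0,0],[0,0,0],[0,0,0],[0,0,0],[0,0,0],[0,0,0],[0,0,0]], grip=[0.4,0.4,0.4,0.4,0.4,0.4,0.4,0.4,0.4,0.4])

```text
time_s: 7.7
eef_pos: [0.4671, -0.1484, 0.0622]
eef_rot: [-0.0, 0.999, -0.046, -0.0]
wrist_force: [0.5, 0.1, -8.3]
opening: 0.733
grasp_force: 68.0
```

Case 2 is heavy at 8.3 N, so that is the one. I set it down, then get the pan, hook and token positions and find free table.

play_rows(xyz=[[0,0,10],[0,0,20],[0,0,26],[0,0,26],[0,0,26],[0,0,26],[0,0,-10],[0,0,-58],[0,0,-58],[0,0,-58]], rot=[[0,0,0],[0,0,0],[0,0,0],[0,0,0],[0,0,0],[0,0,0],[0,0,0],[0,0,0],[0,0,0],[0,0,0]], grip=[0.4,0.4,0.4,0.4,1,1,1,1,1,1])

```text
time_s: 8.95
eef_pos: [0.4671, -0.1484, 0.12]
eef_rot: [0.0, 0.999, -0.046, 0.0]
wrist_force: [0.1, 0.7, -0.1]
opening: 0.999
grasp_force: 0.0
```

```bash
python3 look.py; python3 - <<'E'
from h import *
for n in ("scene","side"):
    P=np.load(n+"P.npy"); c=cv2.imread(f"pics/{n}0.png").astype(int)
    X,Y,Z=[P[...,i]*1000 for i in range(3)]
    red=(c[...,2]>120)&(c[...,1]<60)&(c[...,0]<60)&(X<420)&(X>200)&(abs(Y)<300)
    print(n,"red",np.nanmin(X[red]),np.nanmax(X[red]),np.nanmin(Y[red]),np.nanmax(Y[red]))
    r=(X>500)&(X<720)&(Y>-330)&(Y<-60)
    for lo,hi in ((40,56),(60,72)):
        m=r&(Z>lo)&(Z<hi); p=np.stack([X[m],Y[m]],1).astype(np.float32); print("bal",lo,cv2.minAreaRect(p),cv2.minEnclosingCircle(p),np.median(Z[m]))
    r=(X>540)&(X<780)&(Y>90)&(Y<260)
    for lo,hi in ((8,30),(60,90),(90,105),(105,114),(117,127),(127,150)):
        m=r&(Z>lo)&(Z<hi); p=np.stack([X[m],Y[m]],1).astype(np.float32)
        if len(p)>3: print("stand",lo,len(p),cv2.minAreaRect(p),p.mean(0),np.median(Z[m]))
E
```

```text
[ 0.10044815  0.68273158 -0.09723287] 8.95 [ 0.46707499 -0.14844198  0.12003102]
(0.055, 0.067) 458 -296 127 64 -7 14815 60
(0.055, 0.067) 465 -148 127 62 -4 15443 60
(0.055, 0.067) 462 1 114 64 2 11336 60
(0.072, 0.095) 459 -296 45 18 -6 2471 80
(0.072, 0.095) 466 -148 44 16 -5 1934 80
(0.072, 0.095) 456 0 44 18 3 2185 80
scene red 200.55499081884233 315.8099672164012 -265.22702127533336 -188.00688136649075
bal 40 ((614.7757568359375, -200.18055725097656), (254.3373260498047, 206.39334106445312), 13.515947341918945) ((615.9074096679688, -200.38650512695312), 159.89486694335938) 51.36377295066768
bal 60 ((605.1215209960938, -216.41651916503906), (229.81285095214844, 207.62754821777344), 5.824538230895996) ((599.9086303710938, -224.70472717285156), 141.56715393066406) 67.05764456470652
stand 8 1985 ((669.1038818359375, 167.17935180664062), (100.2517318725586, 92.03597259521484), 16.70205307006836) [672.81396 165.43286] 15.371159245837651
stand 60 55 ((672.6987915039062, 162.3697509765625), (52.53573226928711, 47.273902893066406), 7.855297565460205) [678.1609  166.46638] 85.44494108302
[... 1311 characters left out ...]
30078125, 43.67608642578125), 16.11979103088379) [676.7776  175.31473] 80.80127091811633
stand 90 74 ((659.0335693359375, 177.05162048339844), (60.15137481689453, 41.68949508666992), 37.67268753051758) [656.24    171.58731] 98.88945307686797
stand 105 37 ((668.93505859375, 169.03428649902344), (55.25461196899414, 51.50596618652344), 15.981428146362305) [660.51953 172.8896 ] 109.20905665095471
stand 117 115 ((655.5657348632812, 171.32972717285156), (71.08625793457031, 46.838199615478516), 38.790771484375) [659.7089 168.9609] 121.93188221930617
stand 127 90 ((645.5126953125, 161.72775268554688), (40.25477981567383, 39.74032211303711), 59.19926452636719) [644.02527 163.31154] 131.32579473484034
```

play_rows(xyz=[[0,0,20],[0,0,36],[0,0,36],[0,0,36],[0,0,36],[0,0,36],[0,0,36],[0,0,36],[0,0,36],[0,0,36]], rot=[[0,0,0],[0,0,0],[0,0,0],[0,0,0],[0,0,0],[0,0,0],[0,0,0],[0,0,0],[0,0,0],[0,0,0]], grip=[0.5,0.3,0.05,0.05,0.05,0.05,0.05,0.05,0.05,0.05])

```text
time_s: 10.25
eef_pos: [0.4671, -0.1484, 0.0843]
eef_rot: [-0.0, 0.999, -0.046, -0.0]
wrist_force: [-0.1, 0.2, 0.1]
opening: 0.17
grasp_force: 60.5
```

play_rows(xyz=[[0,0,-8],[0,0,-20],[0,0,-50],[0,0,-90],[0,0,-100],[0,0,-100],[0,0,-100],[0,0,-100],[0,0,-100],[0,0,-100]], rot=[[0,0,0],[0,0,0],[0,0,0],[0,0,0],[0,0,0],[0,0,0],[0,0,0],[0,0,0],[0,0,0],[0,0,0]], grip=[0.05,0.05,0.05,0.05,0.05,0.05,0.05,0.05,0.05,0.05])

```text
time_s: 11.5
eef_pos: [0.4669, -0.1483, 0.1839]
eef_rot: [-0.0, 0.999, -0.046, -0.0]
wrist_force: [-0.4, 0.5, -0.5]
opening: 0.173
grasp_force: 60.6
```

```bash
python3 - <<'E'
from h import *
o=readout.get_obs();print(o["eef_pos"],o["opening"])
c,P,E=shot("wrist","w_lid.png")
plan(610,0,184,0)
E
```

```text
[ 0.46692123 -0.14832564  0.18386321] 0.17332748342016135
shift [ 128.7 -160.9   -0. ] rot [-0.     0.    -0.092] z now 184.0
```

View pics/w_lid.png

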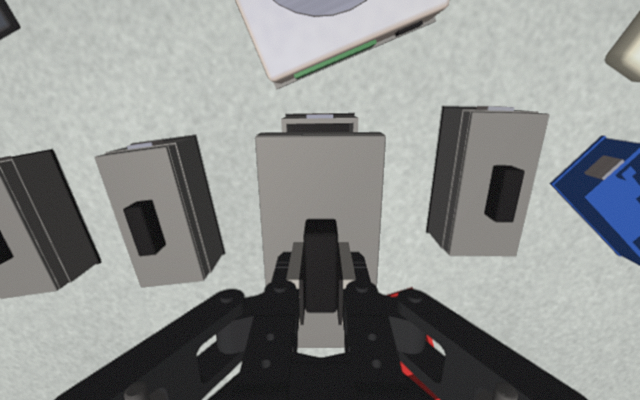

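The lid is in the gripper at (320,215), with the open case below it. I put the lid on free table at (610, 0).

play_rows(xyz=[[22,-27,0],[50,-62,0],[82,-102,0],[110,-138,0],[129,-161,0],[129,-161,0],[129,-161,40],[129,-161,80],[129,-161,120],[129,-161,130]], rot=[[0,0,0],[0,0,-0.03],[0,0,-0.06],[0,0,-0.09],[0,0,-0.09],[0,0,-0.09],[0,0,-0.09],[0,0,-0.09],[0,0,-0.09],[0,0,-0.09]], grip=[0.05,0.05,0.05,0.05,0.05,0.05,0.05,0.05,0.05,0.05])

```text
time_s: 12.8
eef_pos: [0.6075, -0.0003, 0.0513]
eef_rot: [-0.0, 1.0, -0.001, -0.003]
wrist_force: [-0.9, 0.6, -1.4]
opening: 0.166
grasp_force: 60.6
```

play_rows(xyz=[[0,0,6],[0,0,11],[0,0,11],[0,0,11],[0,0,11],[0,0,11],[0,0,-20],[0,0,-60],[0,0,-110],[0,0,-160]], rot=[[0,0,0],[0,0,0],[0,0,0],[0,0,0],[0,0,0],[0,0,0],[0,0,0],[0,0,0],[0,0,0],[0,0,0]], grip=[0.05,0.05,0.05,0.6,0.6,0.6,0.6,1,1,1])

```text
time_s: 14.05
eef_pos: [0.6101, 0.0001, 0.2158]
eef_rot: [-0.0, 1.0, -0.001, -0.0]
wrist_force: [0.7, -0.0, -0.3]
opening: 0.998
grasp_force: 0.0
```

```bash
cat > look2.py <<'E'
from h import *; import sys
# pan fit from a wrist view; and scene clusters
c,P,E=shot("wrist",sys.argv[1])
X,Y,Z=[P[...,i]*1000 for i in range(3)]
hsv=cv2.cvtColor(np.ascontiguousarray(c),cv2.COLOR_RGB2HSV)
m=(Z>57)&(Z<75)&(X>500)&(X<720)&(Y>-330)&(Y<-80)&(hsv[...,2]<190)
n,L,s,_=cv2.connectedComponentsWithStats(m.astype(np.uint8))
if n>1:
    i=1+np.argmax(s[1:,4]); p=P[L==i][:,:2].astype(np.float32)*1000
    print("pan",cv2.minEnclosingCircle(p),cv2.fitEllipse(p[cv2.convexHull(p,returnPoints=False)[:,0]]),len(p),np.median(P[L==i][:,2]))
E
python3 - <<'E'
from h import *
print(readout.get_obs()["eef_pos"])
plan(560,-170,250,-5)
E
```

```text
[6.10092568e-01 8.76753268e-05 2.15767570e-01]
shift [-49.7 170.2 -34.2] rot [-0.     0.     0.085] z now 215.8
```

play_rows(xyz=[[-22,32,-9],[-50,73,-20],[-80,116,-32],[-100,145,-40],[-110,160,-44],[-110,160,-44],[-110,160,-44],[-110,160,-44],[-110,160,-44],[-110,160,-44]], rot=[[0,0,0],[0,0,0.03],[0,0,0.06],[0,0,0.085],[0,0,0.085],[0,0,0.085],[0,0,0.085],[0,0,0.085],[0,0,0.085],[0,0,0.085]], grip=[1,1,1,1,1,1,1,1,1,1])

```text
time_s: 15.3
eef_pos: [0.5002, -0.1593, 0.2581]
eef_rot: [-0.0, 0.999, -0.043, -0.0]
wrist_force: [-1.0, 0.3, -0.4]
opening: 1.003
grasp_force: 0.0
```

```bash
python3 look2.py w_open.png; python3 - <<'E'
from h import *; from cases import rects
c,P,E=shot("wrist")
for z in ((.030,.053),(.0535,.068)):
    for r in rects(P,*z,80): print(z,*r)
E
```

```text
pan ((656.3643798828125, -165.2007598876953), 57.727569580078125) ((641.9835205078125, -163.1201171875), (80.68621826171875, 115.97224426269531), 174.90516662597656) 7589 0.06432428509930899
(0.03, 0.053) (np.float64(322.0), np.float64(64.0)) 637 -171 150 124 -74 7579 48
(0.03, 0.053) (np.float64(608.0), np.float64(45.0)) 595 -472 107 56 -21 3471 33
(0.03, 0.053) (np.float64(163.0), np.float64(81.0)) 610 -1 44 17 1 770 38
(0.03, 0.053) (np.float64(423.0), np.float64(178.0)) 474 -272 143 57 -33 1029 44
(0.03, 0.053) (np.float64(313.0), np.float64(198.0)) 466 -148 134 64 -5 1667 44
(0.03, 0.053) (np.float64(204.0), np.float64(198.0)) 473 -24 136 57 29 1091 43
(0.03, 0.053) (np.float64(569.0), np.float64(214.0)) 416 -455 136 66 44 2483 42
(0.03, 0.053) (np.float64(90.0), np.float64(216.0)) 470 123 143 58 30 1842 43
(0.03, 0.053) (np.float64(313.0), np.float64(198.0)) 466 -148 43 43 -5 1060 39
(0.03, 0.053) (np.float64(376.0), np.float64(314.0)) 268 -224 110 64 15 811 43
(0.0535, 0.068) (np.float64(312.0), np.float64(32.0)) 632 -163 115 63 85 7590 64
(0.0535, 0.068) (np.float64(446.0), np.float64(195.0)) 458 -296 127 62 -6 5466 60
(0.0535, 0.068) (np.float64(183.0), np.float64(215.0)) 456 1 126 64 2 4732 60
(0.0535, 0.068) (np.float64(64.0), np.float64(229.0)) 455 147 127 65 4 4646 60
```

View pics/w_open.png

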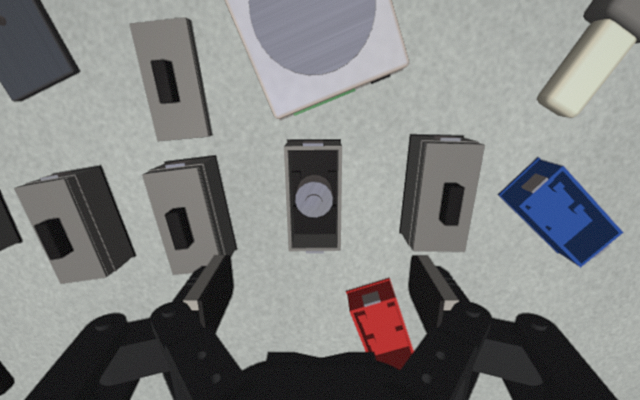

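The case stands at (313,198) and the bright mass is in its middle. The pan's near part is at (312,30). I turn the gripper along the case's length and fetch the mass.

```bash
python3 - <<'E'
from h import *
print(readout.get_obs()["q"])
plan(466,-148,130,85); plan(466,-148,130,-94.9)
E
```

```text
[-5.35101184e-01  6.14531297e-02  1.72301152e+00  3.36883808e-05
  1.35725426e+00  1.12249931e+00]
shift [-35.   -8.5 128.2] rot [-0.    0.   -1.57] z now 258.2
shift [-35.   -8.5 128.2] rot [0.   0.   1.57] z now 258.2
```

play_rows(xyz=[[-10,-2,20],[-20,-5,40],[-35,-8,70],[-35,-8,100],[-35,-8,128],[-35,-8,128],[-35,-8,128],[-35,-8,128],[-35,-8,128],[-35,-8,128]], rot=[[0,0,-0.17],[0,0,-0.35],[0,0,-0.53],[0,0,-0.71],[0,0,-0.89],[0,0,-1.07],[0,0,-1.24],[0,0,-1.41],[0,0,-1.57],[0,0,-1.57]], grip=[0.75,0.75,0.75,0.75,0.75,0.75,0.75,0.75,0.75,0.75])

```text
time_s: 16.65
eef_pos: [0.4659, -0.1488, 0.1304]
eef_rot: [0.0, 0.738, 0.675, 0.0]
wrist_force: [-0.3, 0.6, -0.1]
opening: 0.75
grasp_force: 0.0
```

```bash
python3 - <<'E'
from h import *; from cases import rects
o=readout.get_obs(); print(o["opening"],o["q"][5])
c,P,E=shot("wrist","w_m.png")
for z in ((.035,.048),(.049,.062)):
    for r in rects(P,*z,150): print(z,*r)
plan(466,-148,26,85)
E
```

```text
0.7504973071601503 -0.4628807884848412
(0.035, 0.048) (np.float64(291.0), np.float64(35.0)) 456 -31 128 2 2 1259 44
(0.035, 0.048) (np.float64(513.0), np.float64(172.0)) 602 -138 188 93 61 4698 45
(0.035, 0.048) (np.float64(322.0), np.float64(208.0)) 465 -148 135 65 -5 4602 44
(0.035, 0.048) (np.float64(321.0), np.float64(206.0)) 465 -148 43 43 -76 1956 39
(0.035, 0.048) (np.float64(68.0), np.float64(312.0)) 255 -227 138 65 16 3144 43
(0.035, 0.048) (np.float64(324.0), np.float64(338.0)) 459 -264 124 4 -6 1711 42
(0.049, 0.062) (np.float64(268.0), np.float64(17.0)) 455 -27 127 23 -5 7131 60
(0.049, 0.062) (np.float64(321.0), np.float64(215.0)) 465 -148 20 19 85 605 52
(0.049, 0.062) (np.float64(320.0), np.float64(350.0)) 456 -267 115 9 -5 1287 54
shift [  0.8   0.  104.3] rot [ 0.     0.    -0.004] z now 130.3
```

View pics/w_m.png

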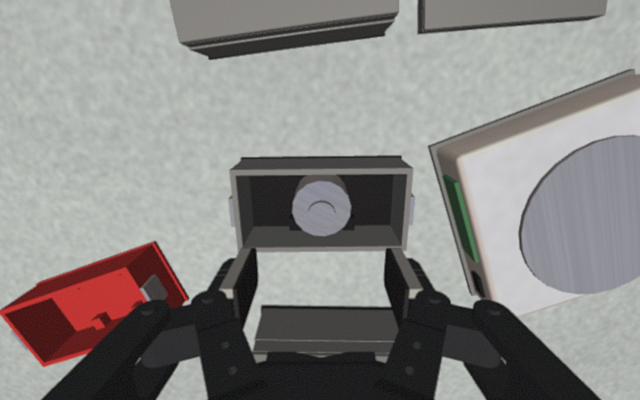

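The mass is centred in the case at (321,206) and the fingers fit inside. I go down and grip it.

play_rows(xyz=[[0,0,30],[0,0,60],[0,0,90],[0,0,104],[0,0,104],[0,0,104],[0,0,104],[0,0,104],[0,0,104],[0,0,104]], rot=[[0,0,0],[0,0,0],[0,0,0],[0,0,0],[0,0,0],[0,0,0],[0,0,0],[0,0,0],[0,0,0],[0,0,0]], grip=[0.75,0.75,0.75,0.75,0.7,0.3,0.3,0.3,0.3,0.3])

```text
time_s: 17.95
eef_pos: [0.4667, -0.1492, 0.0276]
eef_rot: [0.001, 0.738, 0.675, 0.0]
wrist_force: [-1.3, 1.0, 6.4]
opening: 0.499
grasp_force: 61.8
```

play_rows(xyz=[[0,0,-8],[0,0,-18],[0,0,-40],[0,0,-70],[0,0,-100],[0,0,-120],[0,0,-120],[0,0,-120],[0,0,-120],[0,0,-120]], rot=[[0,0,0],[0,0,0],[0,0,0],[0,0,0],[0,0,0],[0,0,0],[0,0,0],[0,0,0],[0,0,0],[0,0,0]], grip=[0.3,0.3,0.3,0.3,0.3,0.3,0.3,0.3,0.3,0.3])

```text
time_s: 19.2
eef_pos: [0.4653, -0.1484, 0.1454]
eef_rot: [-0.001, 0.738, 0.675, -0.0]
wrist_force: [-0.9, -0.4, -5.1]
opening: 0.499
grasp_force: 61.7
```

```bash
python3 - <<'E'
from h import *
c,P,E=shot("wrist","w_m2.png")
X,Y,Z=[P[...,i]*1000 for i in range(3)]
v=c.max(-1)
m=(Z>57)&(Z<72)&(X>560)&(X<740)&(Y>-260)&(Y<-80)&(v<190)
p=P[m][:,:2].astype(np.float32)*1000; print(cv2.minEnclosingCircle(p),cv2.minAreaRect(p),len(p))
plan(657,-164,146,85)
E
```

```text
((656.6024169921875, -165.46591186523438), 58.73821258544922) ((647.4650268554688, -167.77911376953125), (96.80956268310547, 116.9432601928711), 13.03550910949707) 16126
shift [  1.4 192.1  -0.7] rot [-0.001 -0.001 -0.001] z now 145.6
```

play_rows(xyz=[[0,20,0],[0,60,0],[0,110,0],[0,155,0],[0,182,0],[0,192,0],[0,192,0],[0,192,20],[0,192,40],[0,192,50]], rot=[[0,0,0],[0,0,0],[0,0,0],[0,0,0],[0,0,0],[0,0,0],[0,0,0],[0,0,0],[0,0,0],[0,0,0]], grip=[0.3,0.3,0.3,0.3,0.3,0.3,0.3,0.3,0.3,0.3])

```text
time_s: 20.5
eef_pos: [0.6551, -0.165, 0.0932]
eef_rot: [-0.002, 0.738, 0.675, -0.001]
wrist_force: [0.0, -0.4, -4.9]
opening: 0.498
grasp_force: 62.3
```

play_rows(xyz=[[0,0,1],[0,0,2],[0,0,3],[0,0,4],[0,0,5],[0,0,6],[0,0,7],[0,0,8],[0,0,8],[0,0,8]], rot=[[0,0,0],[0,0,0],[0,0,0],[0,0,0],[0,0,0],[0,0,0],[0,0,0],[0,0,0],[0,0,0],[0,0,0]], grip=[0.3,0.3,0.3,0.3,0.3,0.3,0.3,0.3,0.3,0.3])

```text
time_s: 21.75
eef_pos: [0.6571, -0.1656, 0.0884]
eef_rot: [0.0, 0.738, 0.675, 0.0]
wrist_force: [-0.6, 0.5, -3.3]
opening: 0.502
grasp_force: 62.3
```

play_rows(xyz=[[0,0,1],[0,0,2],[0,0,2.5],[0,0,2.5],[0,0,2.5],[0,0,2.5],[0,0,2.5],[0,0,-20],[0,0,-60],[0,0,-110]], rot=[[0,0,0],[0,0,0],[0,0,0],[0,0,0],[0,0,0],[0,0,0],[0,0,0],[0,0,0],[0,0,0],[0,0,0]], grip=[0.3,0.3,0.3,0.56,0.62,0.7,0.75,0.75,0.75,0.75])

```text
time_s: 23.0
eef_pos: [0.6567, -0.1654, 0.2002]
eef_rot: [-0.0, 0.738, 0.675, -0.0]
wrist_force: [0.6, -0.3, 0.7]
opening: 0.752
grasp_force: 0.0
```

```bash
python3 - <<'E'
from h import *; from cases import rects
c,P,E=shot("scene","s1.png"); np.save("scene1P.npy",P)
cv2.imwrite("pics/s1b.png",cv2.resize(c[150:400,190:520,::-1],None,fx=2.2,fy=2.2))
for r in rects(P,.0705,.09,60): print(*r)
for r in rects(P,.095,.118,10): print(*r)
# token: light plate near stand
plan(600,120,260,30)
print(readout.get_obs()["q"])
E
```

```text
(np.float64(50.0), np.float64(5.0)) -137 -1323 44 40 -79 70 79
(np.float64(598.0), np.float64(59.0)) -386 601 62 17 68 107 80
(np.float64(394.0), np.float64(102.0)) 56 -1 171 59 89 366 80
(np.float64(71.0), np.float64(133.0)) 401 -800 282 123 6 2285 73
(np.float64(358.0), np.float64(218.0)) 456 0 46 16 2 146 84
(np.float64(424.0), np.float64(235.0)) 455 148 48 16 4 159 83
(np.float64(493.0), np.float64(267.0)) 492 300 46 15 5 180 83
(np.float64(256.0), np.float64(283.0)) 668 -156 43 17 -53 92 81
(np.float64(46.0), np.float64(1.0)) -126 -1322 41 19 -65 29 100
(np.float64(601.0), np.float64(52.0)) -387 601 62 25 62 127 106
(np.float64(427.0), np.float64(81.0)) -28 75 8 6 86 17 107
(np.float64(396.0), np.float64(95.0)) 54 -1 162 56 89 428 106
(np.float64(253.0), np.float64(272.0)) 657 -164 44 42 23 367 100
(np.float64(410.0), np.float64(312.0)) 650 148 27 10 -73 81 102
(np.float64(426.0), np.float64(312.0)) 641 177 18 8 -84 55 104
(np.float64(419.0), np.float64(337.0)) 695 173 10 3 75 30 108
shift [280.3 -84.9 -52.3] rot [ 0.013 -0.002  0.959] z now 209.8
[-4.21336056e-01  4.38098253e-01  1.36267239e+00  2.91137780e-05
  1.32851121e+00 -3.33584409e-01]
```

View pics/s1b.png

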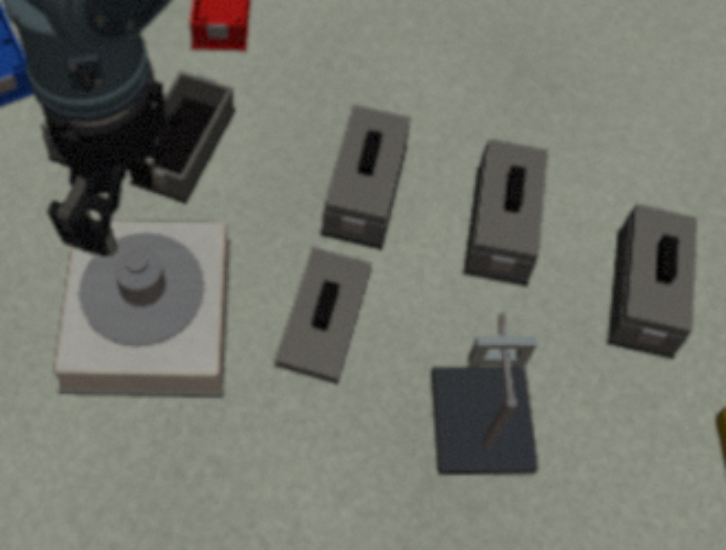

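The mass stands upright on the pan at (140,275) in the crop. The lid lies beside it, and the token hangs on the hook at (503,350) with its free end toward the robot. Next I take a close look at the token.

```bash
python3 - <<'E'
from h import *
plan(640,160,240,17)
E
```

```text
shift [323.8 -48.8 -32.1] rot [ 0.013 -0.003  1.186] z now 209.8
```

play_rows(xyz=[[20,-3,-20],[60,-9,-40],[105,-16,-42],[150,-23,-42],[195,-30,-42],[240,-36,-42],[285,-43,-42],[315,-48,-42],[324,-49,-42],[324,-49,-42]], rot=[[0,0,0.1],[0,0,0.25],[0,0,0.4],[0,0,0.55],[0,0,0.7],[0,0,0.85],[0,0,1.0],[0,0,1.15],[0,0,1.186],[0,0,1.186]], grip=[0.9,0.9,0.9,0.9,0.9,0.9,0.9,0.9,0.9,0.9])

```text
time_s: 24.3
eef_pos: [0.6369, 0.1624, 0.2419]
eef_rot: [0.0, 0.989, 0.149, 0.001]
wrist_force: [0.1, -0.0, 0.3]
opening: 0.901
grasp_force: 0.0
```

```bash
python3 - <<'E'
from h import *; from cases import rects
o=readout.get_obs(); print(o["eef_pos"],o["q"])
c,P,E=shot("wrist","w_t.png"); np.save("wtP.npy",P)
for z in ((.07,.105),(.105,.118),(.118,.1265),(.1265,.16)):
    for r in rects(P,*z,15): print(z,*r)
E
```

```text
[0.63692452 0.1624104  0.24186029] [ 6.94876757e-02  3.66097633e-01  1.39402839e+00 -1.47271136e-05
  1.37951785e+00  1.34142633e+00]
(0.07, 0.105) (np.float64(325.0), np.float64(120.0)) 695 176 9 3 -73 28 90
(0.07, 0.105) (np.float64(312.0), np.float64(178.0)) 642 175 22 6 -74 190 99
(0.07, 0.105) (np.float64(340.0), np.float64(178.0)) 651 147 21 6 -74 184 98
(0.07, 0.105) (np.float64(617.0), np.float64(255.0)) 653 -158 45 33 23 1713 92
(0.07, 0.105) (np.float64(158.0), np.float64(270.0)) 492 302 46 16 2 681 80
(0.07, 0.105) (np.float64(286.0), np.float64(330.0)) 456 148 45 16 4 515 80
(0.07, 0.105) (np.float64(400.0), np.float64(351.0)) 458 10 40 5 -5 87 73
(0.07, 0.105) (np.float64(617.0), np.float64(395.0)) 477 -293 21 11 -49 157 75
(0.105, 0.118) (np.float64(303.0), np.float64(181.0)) 643 181 11 2 -83 55 113
(0.105, 0.118) (np.float64(348.0), np.float64(181.0)) 654 144 11 3 -63 56 112
(0.105, 0.118) (np.float64(636.0), np.float64(269.0)) 653 -157 17 6 22 92 108
(0.118, 0.1265) (np.float64(325.0), np.float64(156.0)) 671 175 50 37 17 591 121
(0.118, 0.1265) (np.float64(349.0), np.float64(184.0)) 654 143 11 1 -74 34 122
(0.118, 0.1265) (np.float64(325.0), np.float64(207.0)) 629 156 19 5 17 141 121
(0.1265, 0.16) (np.float64(326.0), np.float64(191.0)) 645 161 50 8 -73 687 130
(0.1265, 0.16) (np.float64(325.0), np.float64(218.0)) 622 154 5 4 -9 27 128
```

View pics/w_t.png

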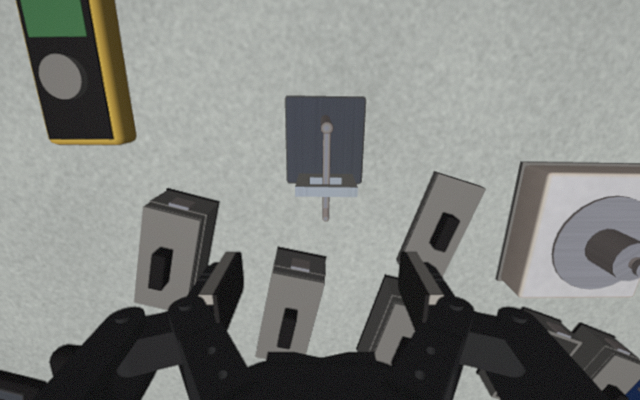

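The view shows the token edge-on at (326,191) on the wire, whose tip is at (325,218). It sits at (645,161) with the wire at yaw 17°. I descend, grip, raise 11 mm and draw it off toward the hook's -x.

```bash
python3 - <<'E'
from h import *
plan(645.5,161,114,17)
E
```

```text
shift [  7.7   3.  127.6] rot [ 0.001 -0.002  0.002] z now 241.6
```

play_rows(xyz=[[5.5,0.7,20],[5.5,0.7,50],[5.5,0.7,70],[5.5,0.7,70],[5.5,0.7,70],[5.5,0.7,70],[5.5,0.7,70],[5.5,0.7,70],[5.5,0.7,70],[5.5,0.7,70]], rot=[[0,0,0],[0,0,0],[0,0,0],[0,0,0],[0,0,0],[0,0,0],[0,0,0],[0,0,0],[0,0,0],[0,0,0]], grip=[0.9,0.9,0.9,0.9,0.9,0.9,0.9,0.9,0.9,0.9])

```text
time_s: 25.6
eef_pos: [0.6422, 0.1624, 0.1703]
eef_rot: [0.0, 0.989, 0.148, 0.0]
wrist_force: [-0.1, 0.1, -0.7]
opening: 0.901
grasp_force: 0.0
```

```bash
python3 - <<'E'
from h import *; from cases import rects
plan(645.5,161,114,17)
c,P,E=shot("wrist")
for z in ((.118,.1265),(.1265,.16)):
    for r in rects(P,*z,40): print(z,*r)
E
```

```text
shift [ 2.7  2.3 56.3] rot [ 0. -0.  0.] z now 170.3
(0.118, 0.1265) (np.float64(325.0), np.float64(191.0)) 672 169 50 50 16 1257 121
(0.118, 0.1265) (np.float64(325.0), np.float64(254.0)) 629 156 16 6 17 231 121
(0.1265, 0.16) (np.float64(326.0), np.float64(234.0)) 645 161 50 9 -74 1316 130
(0.1265, 0.16) (np.float64(324.0), np.float64(269.0)) 623 154 6 5 -11 58 127
```

play_rows(xyz=[[2.7,2.3,15],[2.7,2.3,40],[2.7,2.3,56],[2.7,2.3,56],[2.7,2.3,56],[2.7,2.3,56],[2.7,2.3,56],[2.7,2.3,56],[2.7,2.3,56],[2.7,2.3,56]], rot=[[0,0,0],[0,0,0],[0,0,0],[0,0,0],[0,0,0],[0,0,0],[0,0,0],[0,0,0],[0,0,0],[0,0,0]], grip=[0.9,0.9,0.9,0.9,0.45,0.45,0.45,0.45,0.45,0.45])

```text
time_s: 26.9
eef_pos: [0.6464, 0.1611, 0.1155]
eef_rot: [0.0, 0.989, 0.148, 0.001]
wrist_force: [1.4, -0.1, 6.2]
opening: 0.571
grasp_force: 61.8
```

play_rows(xyz=[[0,0,-4],[0,0,-8],[0,0,-11],[0,0,-11],[-12,0,-11],[-25,0,-11],[-40,0,-11],[-60,0,-11],[-60,0,-40],[-60,0,-90]], rot=[[0,0,0],[0,0,0],[0,0,0],[0,0,0],[0,0,0],[0,0,0],[0,0,0],[0,0,0],[0,0,0],[0,0,0]], grip=[0.45,0.45,0.45,0.45,0.45,0.45,0.45,0.45,0.45,0.45])

```text
time_s: 28.15
eef_pos: [0.5853, 0.143, 0.2027]
eef_rot: [-0.0, 0.989, 0.148, -0.003]
wrist_force: [0.7, -0.4, -0.4]
opening: 0.573
grasp_force: 62.0
```

```bash
python3 - <<'E'
from h import *; from cases import rects
o=readout.get_obs(); print(o["eef_pos"],o["q"],o["opening"],o["grasp_force"])
c,P,E=shot("wrist","w_t2.png")
c,P,E=shot("scene")
for r in rects(P,.0705,.09,60): print(*r)
for r in rects(P,.036,.05,60): print(*r)
plan(480,-60,200,60)
E
```

```text
[0.58531626 0.14301691 0.20271083] [ 4.28843768e-02  2.89063128e-01  1.57549581e+00 -2.71742114e-05
  1.28271494e+00  1.31718134e+00] 0.5733179571999104 61.96185350418091
(np.float64(50.0), np.float64(5.0)) -132 -1319 52 29 -53 70 80
(np.float64(598.0), np.float64(59.0)) -387 602 62 17 69 106 79
(np.float64(393.0), np.float64(102.0)) 57 -5 165 61 89 351 80
(np.float64(71.0), np.float64(133.0)) 401 -799 284 123 5 2277 73
(np.float64(233.0), np.float64(188.0)) 459 -296 45 17 -7 159 83
(np.float64(358.0), np.float64(218.0)) 456 0 46 16 2 146 83
(np.float64(493.0), np.float64(267.0)) 492 301 45 16 1 182 83
(np.float64(255.0), np.float64(283.0)) 668 -157 43 19 -57 94 82
(np.float64(592.0), np.float64(68.0)) -387 602 64 17 69 71 43
(np.float64(369.0), np.float64(104.0)) 44 -65 57 20 62 71 43
(np.float64(82.0), np.float64(150.0)) 415 -748 301 108 -17 425 43
(np.float64(412.0), np.float64(115.0)) 47 56 49 11 -48 66 44
(np.float64(390.0), np.float64(117.0)) 80 0 81 25 -88 128 44
(np.float64(290.0), np.float64(145.0)) 257 -229 136 65 15 307 45
(np.float64(176.0), np.float64(156.0)) 403 -470 98 64 43 166 46
(np.float64(192.0), np.float64(181.0)) 429 -443 102 65 43 181 46
(np.float64(235.0), np.float64(208.0)) 474 -274 142 58 -31 226 44
(np.float64(271.0), np.float64(208.0)) 461 -203 136 66 -4 514 46
(np.float64(123.0), np.float64(238.0)) 634 -490 99 68 -35 735 46
(np.float64(350.0), np.float64(250.0)) 520 2 64 11 -82 121 44
(np.float64(481.0), np.float64(288.0)) 504 276 143 58 27 228 45
(np.float64(418.0), np.float64(268.0)) 518 151 64 12 88 125 44
(np.float64(261.0), np.float64(314.0)) 700 -123 191 97 -34 357 46
(np.float64(337.0), np.float64(287.0)) 611 -1 45 16 0 157 41
(np.float64(547.0), np.float64(367.0)) 658 436 134 82 17 2267 41
shift [-165.5  162.2    9.5] rot [ 0.006 -0.009 -0.75 ] z now 210.7
```

View pics/w_t2.png

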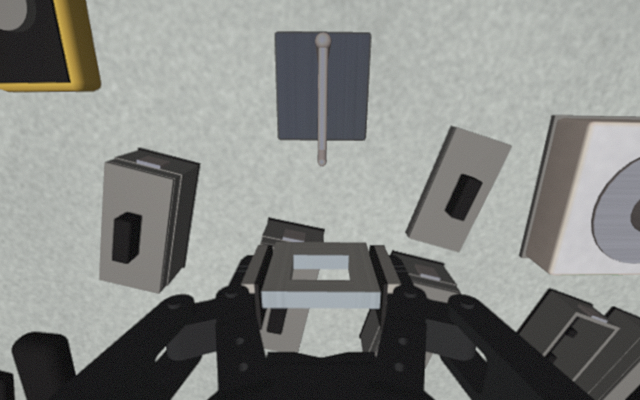

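The token is held square between the fingers at (320,280). The open case has been knocked to about (461,-203). I go above its new place and look.

```bash
python3 - <<'E'
from h import *
plan(463,-203,205,86)
E
```

```text
shift [-223.5  294.     4.2] rot [ 0.008 -0.007 -1.204] z now 210.7
```

play_rows(xyz=[[-20,26,0],[-46,60,0],[-76,100,0],[-106,140,0],[-136,180,0],[-166,220,0],[-196,258,0],[-216,284,0],[-223,294,0],[-223,294,0]], rot=[[0,0,-0.1],[0,0,-0.25],[0,0,-0.4],[0,0,-0.55],[0,0,-0.7],[0,0,-0.85],[0,0,-1.0],[0,0,-1.15],[0,0,-1.2],[0,0,-1.2]], grip=[0.45,0.45,0.45,0.45,0.45,0.45,0.45,0.45,0.45,0.45])

```text
time_s: 29.5
eef_pos: [0.4598, -0.2033, 0.2038]
eef_rot: [-0.0, 0.734, 0.68, -0.0]
wrist_force: [-0.7, 0.3, 0.4]
opening: 0.572
grasp_force: 61.9
```

```bash
python3 - <<'E'
from h import *; from cases import rects
o=readout.get_obs(); print(o["eef_pos"],o["q"],o["opening"],o["grasp_force"])
c,P,E=shot("wrist","w_c2.png")
for r in rects(P,.036,.05,200): print(*r)
plan(463,-203,205,86)
E
```

```text
[ 0.45980324 -0.20328818  0.20376307] [-6.52777827e-01  6.74944654e-02  1.83184831e+00 -3.40017897e-05
  1.24292450e+00 -5.76247988e-01] 0.5722142900652784 61.93593621253967
(np.float64(523.0), np.float64(116.0)) 655 -165 163 150 17 15565 48
(np.float64(321.0), np.float64(182.0)) 460 -201 134 65 -5 2488 44
(np.float64(124.0), np.float64(222.0)) 255 -228 136 65 15 2365 44
(np.float64(326.0), np.float64(241.0)) 462 -265 128 3 -6 403 40
(np.float64(320.0), np.float64(347.0)) 443 -400 54 24 -4 343 42
shift [-0.2  2.9 -1.2] rot [-0.    -0.001 -0.006] z now 203.8
```

View pics/w_c2.png

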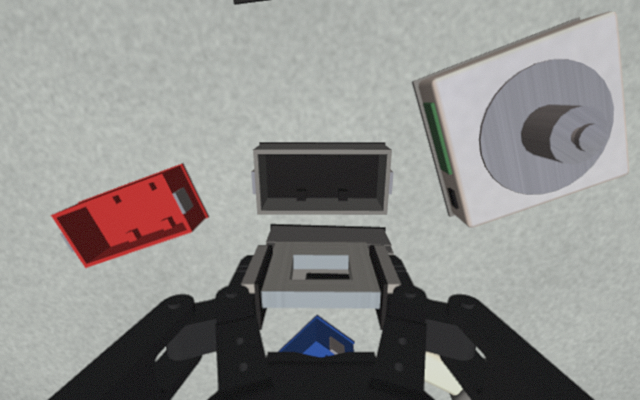

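The case is at (321,182) in the view, i.e. (460,-201), and it is still upright and empty. I tilt the token 25° so that it will fall flat, and lower it in.

play_rows(xyz=[[0,0,20],[-1,0,40],[-2,0,70],[-2,0,95],[-2,0,110],[-2,0,120],[-2,0,130],[-2,0,130],[-2,0,130],[-2,0,130]], rot=[[0,-0.1,0],[0,-0.2,0],[0,-0.3,0],[0,-0.42,0],[0,-0.42,0],[0,-0.42,0],[0,-0.42,0],[0,-0.42,0],[0,-0.42,0],[0,-0.42,0]], grip=[0.45,0.45,0.45,0.45,0.45,0.45,0.45,0.45,0.45,0.45])

```text
time_s: 30.8
eef_pos: [0.4611, -0.2053, 0.0749]
eef_rot: [0.142, 0.717, 0.665, -0.153]
wrist_force: [0.0, -1.0, -0.4]
opening: 0.578
grasp_force: 62.0
```

```bash
python3 - <<'E'
from h import *
T=T_tool(); print(np.round(T,3)); print(shift([.460,-.205,.037]))
print(shift([.460,-.195,.160]))
c,P,E=shot("scene"); from cases import rects
for r in rects(P,.036,.05,60):
    if abs(r[2]+203)<60: print(*r)
E
```

```text
[[ 0.068  0.997 -0.029  0.461]
 [ 0.91  -0.074 -0.407 -0.205]
 [-0.408  0.001 -0.913  0.075]
 [ 0.     0.     0.     1.   ]]
[15.7 -1.1 34.5]
[-25.4  -1.7 -81.8]
(np.float64(270.0), np.float64(216.0)) 462 -203 131 66 -4 336 46
```

Tool z points down and toward -y as wanted. I lower it, watch the force, release and withdraw.

play_rows(xyz=[[3,0,7],[6,0,14],[9,0,20],[11,0,25],[13,0,29],[15,0,33],[15.5,-1,34],[15.5,-1,34],[15.5,-1,34],[15.5,-1,34]], rot=[[0,0,0],[0,0,0],[0,0,0],[0,0,0],[0,0,0],[0,0,0],[0,0,0],[0,0,0],[0,0,0],[0,0,0]], grip=[0.45,0.45,0.45,0.45,0.45,0.45,0.45,0.45,0.45,0.45])

```text
time_s: 32.1
eef_pos: [0.4608, -0.2051, 0.0412]
eef_rot: [0.144, 0.717, 0.665, -0.154]
wrist_force: [-13.1, 17.0, 44.6]
opening: 0.577
grasp_force: 67.2
```

play_rows(xyz=[[0,0,0],[0,0,0],[0,0,0],[-10,0,-22],[-25,0,-56],[-42,0,-95],[-55,0,-130],[-55,0,-130],[-55,0,-130],[-55,0,-130]], rot=[[0,0,0],[0,0,0],[0,0,0],[0,0,0],[0,0,0],[0,0.1,0],[0,0.2,0],[0,0.3,0],[0,0.42,0],[0,0.42,0]], grip=[0.65,0.72,0.75,0.75,0.75,0.75,0.75,0.75,0.75,0.75])

```text
time_s: 33.35
eef_pos: [0.4596, -0.2035, 0.1779]
eef_rot: [0.0, 0.734, 0.679, -0.0]
wrist_force: [-1.2, 0.2, 0.1]
opening: 0.747
grasp_force: 0.0
```

```bash
python3 - <<'E'
from h import *; from cases import rects
print(readout.get_obs()["eef_pos"],readout.get_obs()["q"])
c,P,E=shot("wrist","w_c3.png")
for r in rects(P,.036,.05,200): print(*r)
plan(610,0,150,0)
E
```

```text
[ 0.45960978 -0.20350801  0.17785563] [-6.52931749e-01  9.92857903e-02  1.85475754e+00 -8.14682310e-04
  1.18733084e+00 -5.75148263e-01]
(np.float64(526.0), np.float64(117.0)) 654 -166 160 151 16 16385 48
(np.float64(322.0), np.float64(190.0)) 460 -201 134 65 -5 3001 44
(np.float64(107.0), np.float64(232.0)) 256 -228 136 65 15 2829 44
(np.float64(323.0), np.float64(255.0)) 456 -265 117 3 -6 976 44
shift [213.6 134.7  27. ] rot [0.    0.002 1.494] z now 177.5
```

View pics/w_c3.png

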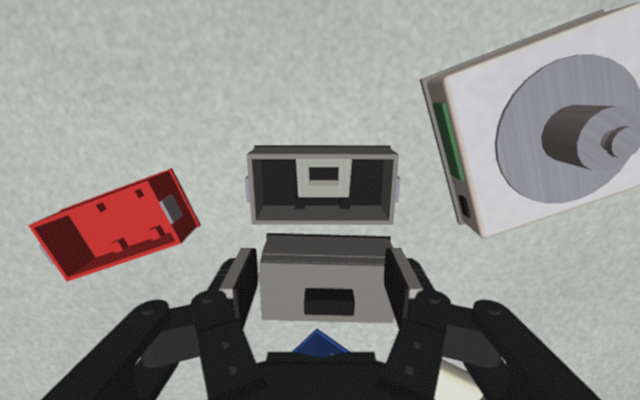

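The token lies flat in the case at (323,177). Now I fetch the lid.

play_rows(xyz=[[15,10,0],[45,28,0],[80,50,0],[115,72,5],[150,94,10],[180,114,20],[205,129,27],[213,135,27],[213,135,27],[213,135,27]], rot=[[0,0,0.15],[0,0,0.33],[0,0,0.51],[0,0,0.69],[0,0,0.87],[0,0,1.05],[0,0,1.23],[0,0,1.41],[0,0,1.49],[0,0,1.49]], grip=[0.75,0.75,0.75,0.75,0.75,0.75,0.75,0.75,0.75,0.75])

```text
time_s: 34.65
eef_pos: [0.6097, 0.0018, 0.1502]
eef_rot: [0.001, 1.0, 0.005, -0.001]
wrist_force: [0.4, -0.7, 0.5]
opening: 0.749
grasp_force: 0.0
```

```bash
python3 - <<'E'
from h import *; from cases import rects
c,P,E=shot("wrist")
for r in rects(P,.030,.05,200): print(*r)
plan(610,-0.5,42,0)
E
```

```text
(np.float64(519.0), np.float64(121.0)) 657 -163 159 149 17 21053 48
(np.float64(88.0), np.float64(91.0)) 692 171 10 5 7 270 41
(np.float64(323.0), np.float64(197.0)) 610 0 44 16 0 1069 38
(np.float64(30.0), np.float64(310.0)) 493 270 131 19 9 2952 41
(np.float64(551.0), np.float64(309.0)) 492 -203 73 67 -6 2181 40
(np.float64(602.0), np.float64(328.0)) 479 -268 110 29 -20 2432 40
(np.float64(156.0), np.float64(295.0)) 518 152 66 13 85 1090 41
(np.float64(318.0), np.float64(297.0)) 519 3 64 9 -89 1128 42
shift [  0.3   1.9 108.4] rot [0.001 0.001 0.01 ] z now 150.4
```

play_rows(xyz=[[0,1.5,40],[0,1.5,80],[0,1.5,108],[0,1.5,108],[0,1.5,108],[0,1.5,108],[0,1.5,108],[0,1.5,108],[0,1.5,108],[0,1.5,108]], rot=[[0,0,0.01],[0,0,0.01],[0,0,0.01],[0,0,0.01],[0,0,0.01],[0,0,0.01],[0,0,0.01],[0,0,0.01],[0,0,0.01],[0,0,0.01]], grip=[0.6,0.5,0.4,0.05,0.05,0.05,0.05,0.05,0.05,0.05])

```text
time_s: 35.95
eef_pos: [0.6103, -0.0009, 0.0431]
eef_rot: [0.0, 1.0, -0.002, 0.0]
wrist_force: [-0.4, -0.1, -1.1]
opening: 0.171
grasp_force: 62.7
```

play_rows(xyz=[[0,0,-8],[0,0,-40],[0,0,-90],[0,0,-130],[0,0,-140],[0,0,-140],[0,0,-140],[0,0,-140],[0,0,-140],[0,0,-140]], rot=[[0,0,0],[0,0,0],[0,0,0],[0,0,0],[0,0,0],[0,0,0],[0,0,0],[0,0,0],[0,0,0],[0,0,0]], grip=[0.05,0.05,0.05,0.05,0.05,0.05,0.05,0.05,0.05,0.05])

```text
time_s: 37.2
eef_pos: [0.6102, -0.0008, 0.1826]
eef_rot: [-0.0, 1.0, -0.002, -0.0]
wrist_force: [-0.4, -0.0, -0.8]
opening: 0.171
grasp_force: 62.8
```

```bash
python3 - <<'E'
from h import *; from cases import rects
print(readout.get_obs()["opening"])
c,P,E=shot("scene")
for r in rects(P,.036,.05,60):
    if abs(r[2]+203)<60: print(*r)
c,P,E=shot("side")
for r in rects(P,.036,.05,60):
    if abs(r[2]+203)<60: print(*r)
plan(460,-201,182,-5)
E
```

```text
0.17071905834165121
(np.float64(287.0), np.float64(149.0)) 258 -232 137 64 19 247 46
(np.float64(271.0), np.float64(208.0)) 461 -203 135 66 -4 510 46
(np.float64(280.0), np.float64(186.0)) 590 -181 148 32 -76 195 48
(np.float64(325.0), np.float64(186.0)) 460 -201 134 69 -4 396 44
(np.float64(398.0), np.float64(193.0)) 256 -227 134 69 16 391 43
shift [-149.7  200.6    0.9] rot [-0.     0.     0.084] z now 182.9
```

play_rows(xyz=[[-15,20,0],[-40,54,0],[-70,94,0],[-100,134,0],[-130,174,0],[-145,194,0],[-150,200.5,0],[-150,200.5,20],[-150,200.5,50],[-150,200.5,70]], rot=[[0,0,0],[0,0,0.02],[0,0,0.04],[0,0,0.06],[0,0,0.083],[0,0,0.083],[0,0,0.083],[0,0,0.083],[0,0,0.083],[0,0,0.083]], grip=[0.05,0.05,0.05,0.05,0.05,0.05,0.05,0.05,0.05,0.05])

```text
time_s: 38.55
eef_pos: [0.4599, -0.1998, 0.1119]
eef_rot: [-0.0, 0.999, -0.043, -0.0]
wrist_force: [-0.7, -0.1, -0.6]
opening: 0.171
grasp_force: 62.8
```

```bash
python3 - <<'E'
from h import *; from cases import rects
c,P,E=shot("wrist","w_l.png")
for z in ((.036,.0505),(.07,.09),(.09,.105)):
    for r in rects(P,*z,100): print(z,*r)
plan(460,-201,84,-5)
E
```

```text
(0.036, 0.0505) (np.float64(212.0), np.float64(26.0)) 576 -161 114 36 86 8671 48
(0.036, 0.0505) (np.float64(434.0), np.float64(177.0)) 474 -272 143 57 -33 2057 44
(0.036, 0.0505) (np.float64(322.0), np.float64(123.0)) 524 -206 64 6 85 820 44
(0.036, 0.0505) (np.float64(72.0), np.float64(228.0)) 462 -29 135 34 16 3572 44
(0.036, 0.0505) (np.float64(618.0), np.float64(221.0)) 425 -410 87 36 15 1653 43
(0.07, 0.09) (np.float64(321.0), np.float64(187.0)) 481 -202 85 62 -5 14464 89
(0.07, 0.09) (np.float64(489.0), np.float64(229.0)) 459 -295 44 17 -6 2696 80
(0.07, 0.09) (np.float64(9.0), np.float64(281.0)) 454 -7 43 11 -11 1048 75
(0.07, 0.09) (np.float64(320.0), np.float64(328.0)) 411 -196 27 27 86 1412 88
(0.09, 0.105) (np.float64(321.0), np.float64(221.0)) 482 -202 16 3 86 374 98
(0.09, 0.105) (np.float64(298.0), np.float64(247.0)) 470 -190 6 1 87 113 100
(0.09, 0.105) (np.float64(343.0), np.float64(247.0)) 469 -212 6 1 86 113 100
shift [ 1.7  2.  25.6] rot [-0.003  0.004  0.002] z now 109.6
```

View pics/w_l.png

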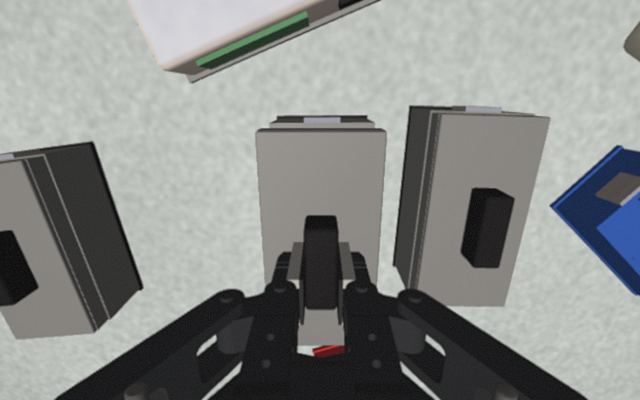

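The lid is right over the case, whose front rim shows behind it at (322,123). I lower it slowly.

play_rows(xyz=[[0,1,4],[0,1,8],[0,1,12],[0,1,16],[0,1,19],[0,1,22],[0,1,25],[0,1,27.5],[0,1,27.5],[0,1,27.5]], rot=[[0,0,0],[0,0,0],[0,0,0],[0,0,0],[0,0,0],[0,0,0],[0,0,0],[0,0,0],[0,0,0],[0,0,0]], grip=[0.05,0.05,0.05,0.05,0.05,0.05,0.05,0.05,0.05,0.05])

```text
time_s: 39.85
eef_pos: [0.4597, -0.2019, 0.0856]
eef_rot: [0.0, 0.999, -0.043, 0.0]
wrist_force: [0.4, -1.1, -0.5]
opening: 0.173
grasp_force: 62.8
```

play_rows(xyz=[[0,0,0.5],[0,0,1],[0,0,1],[0,0,1],[0,0,1],[0,0,1],[0,0,-20],[0,0,-60],[0,0,-100],[0,0,-100]], rot=[[0,0,0],[0,0,0],[0,0,0],[0,0,0],[0,0,0],[0,0,0],[0,0,0],[0,0,0],[0,0,0],[0,0,0]], grip=[0.05,0.05,0.25,0.4,0.5,0.5,0.5,0.5,0.5,0.5])

```text
time_s: 41.1
eef_pos: [0.4616, -0.2033, 0.1891]
eef_rot: [0.002, 0.999, -0.043, 0.003]
wrist_force: [0.9, -0.3, -0.1]
opening: 0.5
grasp_force: 0.0
```

```bash
python3 - <<'E'
from h import *; from cases import rects
print(readout.get_obs()["wrist_force"])
c,P,E=shot("wrist","w_f.png")
for z in ((.036,.05),(.053,.067),(.072,.09)):
    for r in rects(P,*z,100): print(z,*r)
for n in ("scene","side"):
    c,P,E=shot(n,n+"_f.png"); print(n)
    for z in ((.055,.0655),(.0705,.09)):
        for r in rects(P,*z,60):
            if 400<r[1]<720 and abs(r[2])<350: print(z,*r)
E
```

```text
[ 0.91345134 -0.27530686 -0.06038026]
(0.036, 0.05) (np.float64(257.0), np.float64(33.0)) 586 -176 161 60 85 8862 48
(0.036, 0.05) (np.float64(399.0), np.float64(158.0)) 473 -272 142 56 -32 859 44
(0.036, 0.05) (np.float64(320.0), np.float64(118.0)) 525 -210 56 4 85 182 44
(0.036, 0.05) (np.float64(127.0), np.float64(194.0)) 469 -24 141 57 28 1617 44
(0.036, 0.05) (np.float64(582.0), np.float64(206.0)) 416 -455 137 65 45 2933 43
(0.036, 0.05) (np.float64(10.0), np.float64(257.0)) 424 114 61 6 4 704 42
(0.036, 0.05) (np.float64(338.0), np.float64(324.0)) 298 -216 68 50 -68 766 43
(0.053, 0.067) (np.float64(245.0), np.float64(8.0)) 606 -161 73 14 85 1482 60
(0.053, 0.067) (np.float64(426.0), np.float64(180.0)) 458 -296 127 63 -6 9053 60
(0.053, 0.067) (np.float64(318.0), np.float64(187.0)) 460 -202 126 62 -5 8987 60
(0.053, 0.067) (np.float64(96.0), np.float64(211.0)) 455 1 126 65 2 8152 60
(0.053, 0.067) (np.float64(3.0), np.float64(278.0)) 405 113 19 5 -7 135 56
(0.072, 0.09) (np.float64(435.0), np.float64(194.0)) 458 -296 44 17 -6 1215 80
(0.072, 0.09) (np.float64(318.0), np.float64
[... 1315 characters left out ...]
(0.055, 0.0655) (np.float64(309.0), np.float64(234.0)) 456 2 126 66 2 869 62
(0.055, 0.0655) (np.float64(293.0), np.float64(282.0)) 455 149 127 65 5 1196 62
(0.055, 0.0655) (np.float64(255.0), np.float64(339.0)) 491 302 127 66 1 1613 62
(0.0705, 0.09) (np.float64(334.0), np.float64(157.0)) 458 -294 43 21 -5 92 81
(0.0705, 0.09) (np.float64(254.0), np.float64(176.0)) 651 -153 44 23 27 83 81
(0.0705, 0.09) (np.float64(326.0), np.float64(176.0)) 460 -200 44 20 -4 107 81
(0.0705, 0.09) (np.float64(309.0), np.float64(228.0)) 456 2 44 17 1 137 81
(0.0705, 0.09) (np.float64(293.0), np.float64(276.0)) 455 150 45 18 4 176 81
(0.0705, 0.09) (np.float64(253.0), np.float64(333.0)) 491 303 44 17 3 227 82
```

View pics/side_f.png

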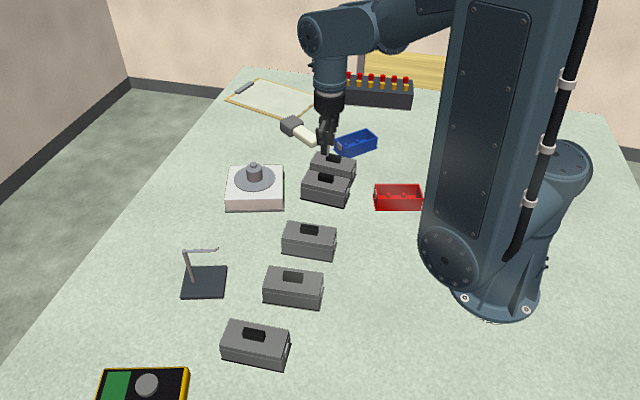

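The five cases stand closed with level lids, the heavy one's at (326,182). The mass stands on the pan at (254,172), the hook is bare, and the gripper is clear. I hand in.

```bash
python3 -c "
from bench import ctrl
print(ctrl.hand_in())"
```

```text
the job is handed in; nothing more can be done
None
```

I handed the job in without getting a verdict back: the second case hefted was the heavy one, its mass stands on the pan, the token lies in that case with its own lid back on, and all five cases are closed, though lowering the token briefly pressed with about 45 N at the wrist.

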